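# Drive a stuck hinge pin out of an etcher lid hinge

### The job

The pin of the lid hinge is stuck in its bore. Take the drift punch from the tool rack, put it down the bore from above and drive the pin down until its head is on the hinge's base plate, then stand the punch back upright, fully home, in the rack hole it came from. Leave the scriber in its place.

Things in the scene. Friction and masses are not known exactly. Their poses are not given: they have to be found in the camera images.
- punch_grip (a point): Drift punch, loose, steel, 0.3 kg, standing nose down in a rack hole: flat-nosed shaft 14 mm wide (nose 10), 75 long; flat collar 48 wide, 6 thick; plain straight cylindrical handle 26 wide, 60 tall. Point: mid-handle, 111 mm above the nose, 36 above the collar's underside, which rests on the rack. z: up the tool.
- bore_mouth (a point): Centre of the mouth of the hinge's vertical bore, 120 mm above the bench, z up. Fixed black block 60 x 64, 60 tall, open below, between two steel cheeks level with its top, on a steel base plate 12 thick. Bore 28 mm wide right through, 36 at the mouth. A flat lid-arm stub juts out to one side (+x), 15 mm below the mouth.
- pin (a joint): Travel (m) of the stuck steel pin down the bore: 0 head against the block's underside, 0.042 head on the base plate (stop). Starts at 0 to 0.006. Pin 26 mm wide, head 36 at its lower end; its flat top is 10 mm below the mouth at 0 and sinks with the travel. Needs about 7 to 12 N to move, stays where left.
- scriber_grip (a point): Bystander: scriber in the other rack hole, thin pointed 8 mm shaft, 48 mm collar, black ball knob 38 mm wide (this point: ball centre, 133 mm above the bench). The fixed white rack: plate 80 x 230 x 12 mm, top 100 mm above the bench, two vertical 26 mm through holes 120 mm apart, 55 mm from its ends.
There are look-alikes about, which are no part of the job. Leave any pink or purple look-alike of the part that bears punch_grip alone.

How it is judged (in metres and radians):
On the way:
1. the pin is driven down with the punch standing in the bore (value of joint pin above 0.032 m and horizontal distance between punch_grip and bore_mouth below 0.02 m and z of punch_grip in the frame of bore_mouth below 0.079 m), for 0.1 s.
At the end, for the whole second after the job is handed in: The pin stands at least 32 mm down (within 10 mm of the base plate), and the punch stands upright (within 10 degrees) in the rack hole it came from, its handle within 15 mm of where it started (value of joint pin above 0.032 m and distance of punch_grip from where it was at the start of the episode below 0.015 m and angle between punch_grip's own z axis and vertical below 0.17 rad); the robot touches nothing.
It fails at once if the scriber is taken or knocked out of its place (more than 20 mm) (distance of scriber_grip from where it was at the start of the episode above 0.02 m).
It also fails if it takes over 54 s, if anything falls off the work surface, if the arm or the gripper's body presses on something with over 40 N, if the wrist force passes 120 N, or if a joint passes its speed limit or range.

### The arm

A 6-joint arm with a two-finger parallel gripper is mounted at the origin on the work surface. World frame = base frame: x ahead of the robot, y to its left, z up, the work surface at z = 0. Lengths are in mm, angles in rad, forces in N, time in s.
With the tool pointing down it reaches from about 350 to 775 mm from the base axis. Payload 7.3 kg.
Tool frame: the origin (TCP) lies midway between the tips of the shut fingers; the grasp point (between the pads) lies 19 mm behind it; z points along the fingers, y is the line along which they close (so a half turn about z gives the same grasp; the last joint's range is limited). The gripper opens to 92 mm and grips with 3 to 60 N. Pads are 19 mm wide; open, the fingers measure 130 mm over their backs; the gripper's body (75 mm by 190 mm) begins 47 mm behind the grasp point.
Start: joints at [1.065, 0.342, 1.524, -0, 1.275, -0.146], TCP at [184.833, 491.41, 202.641] pointing down, gripper open.
Joint ranges: [-2.53, 2.53], [-0.77, 2.02], [0.04, 2.7], [-1, 4.14], [0.28, 2.66], [-3.11, 3.11]. Speed limits (rad/s): [2.57, 2.57, 3.14, 3.14, 3.14, 3.14].

### API

Orientations are given as [roll, pitch, yaw] about the fixed x, y, z axes, in that order (R = Rz(yaw) Ry(pitch) Rx(roll)).
In Python, from plant import bot gives the robot as it stands.
- The arm moves only by the tool jog_arm, never from a script. Its arguments are lists of equal length, an entry for each row: "dp": the shift along the tool's x, y, z in m, a list of three; "twist": the turn about the tool's z in degrees. A call has 1 to 10 rows; each row shifts and turns the commanded pose from where the row before left it, along the tool's axes as they then stand; what a row does not reach is not made up. A row lasts 1/8 s, in which the tool goes at most 62.5 mm and 10.7 degrees, less where a joint would pass 70% of its speed; a pose out of reach is approached as far as the arm can. A call is refused whole if a number of a shift passes 0.0625 or a number of a turn 10.7, either way. A call with a gripper value outside its range is refused whole. "jaw" is the finger opening in m, from 0 to 0.0918, set as the call begins (left out, the last holds). The fingers move at their own pace and stop on an object; the grip force is fixed at half the most. Time passes only in rows, so rows that do not move let the fingers close. It gives the time, the measured TCP pose, the force, the opening and the grip force at its end, in the units of the state.
- bot.get_obs(): the state, without advancing time (a new reading comes with each control period).
- bot.capture(name): name is "scene" or "top" or "wrist"; returns the picture (400x640x3 uint8, blue, green, red); there is no depth.
- bot.camera_params(name): a dict with "fx", "fy", "cx", "cy" (pixels), "R" (3x3) and "t" (3): a world point X has camera coordinates R X + t. Camera axes: x right, y down, z forward; pixel columns grow to the right and rows downward; lengths in mm; the calibration is good to about 2 mm. A picture is of the moment at which its call begins: read the wrist's pose just before it. camera_params takes no time and is no camera call; for the wrist camera it gives the pose at the moment of the call.
- bot.close_job(): hands the job in; it is judged then, once.
Trained networks look in the newest picture that a camera, given by its name, has taken for a name from the list of things; names that differ only in an ending like _2 or _b are one class to them, and where a whole thing is asked for, a point or a joint stands for the part that bears it (a point fixed in the world has none). Each returns a list of dicts, best first, with "confidence" (0 to 1); they miss things now and then, are a little off and sometimes report something else, mostly with a low value. They report only what shows in the picture. A call takes as long as a camera call. They do not tell look-alikes from the thing itself.
- bot.find_in(camera, label): "bbox" ([centre column, centre row, width, height] in pixels, round what is visible of it).
- bot.masks_of(camera, label): "pixels" (400x640 bool, what is visible of it) and "bbox" ([centre column, centre row, width, height] in pixels, round what is visible of it).
The state is a dict: "time": time; "joint_positions": joint angles; "dq": joint speeds; "tau": joint torques, N m; "tool_pos": TCP position; "tcp_rot": TCP orientation; "contact_force": force on the tool from outside, world axes, zero at the start; "moment": the same for the moment, N m; "grip_width": finger opening in mm; "finger_force": force on a finger pad.
Only numpy, scipy, OpenCV 4.12 (cv2) and the standard library are available. Lean on these libraries where they do the work, as an engineer would, in place of code of your own. Each camera call takes 0.05 s, during which the arm holds its last target. There are 200 camera calls.

## Working session

There is one attempt and no reset: what is moved stays moved. The work goes in short steps, Python scripts to look and compute and a tool call to move; the robot and the scene stay as the last step left them, time stands still between calls to the robot, and variables do not carry over. Pictures are saved under pics/ and viewed, at most 10 in all, crops included, and the job is handed in when it is done.

Besides the shell and the picture viewer there is one more tool, called after "Call:" by a JSON object that holds its "fn" and its "kwargs", one argument or row to a line. jog_arm: Moves the arm, as the interface text tells. Its arguments: {"type":"object","properties":{"dp":{"type":"array"},"twist":{"type":"array"},"jaw":{"type":"number"}},"required":["dp","twist"]}

```bash
mkdir -p pics; cat > h.py <<'E'
import numpy as np, cv2
from plant import bot
def ray(c,px):
    p=bot.camera_params(c);R=np.array(p["R"]);t=np.array(p["t"])
    d=R.T@np.array([(px[0]-p["cx"])/p["fx"],(px[1]-p["cy"])/p["fy"],1.]);return -R.T@t,d
def onz(c,px,z):
    o,d=ray(c,px);return o+d*(z-o[2])/d[2]
def proj(c,X):
    p=bot.camera_params(c);v=np.array(p["R"])@np.array(X)+np.array(p["t"]);return v[:2]/v[2]*[p["fx"],p["fy"]]+[p["cx"],p["cy"]]
E
python3 - <<'E'
from h import *
a=bot.capture("scene");b=bot.capture("top")
cv2.imwrite("pics/a.png",a);cv2.imwrite("pics/b.png",b)
for c in("scene","top"):
  for l in("punch_grip","pin","scriber_grip","bore_mouth"):
    try:
      for r in bot.find_in(c,l): print(c,l,round(r["confidence"],2),np.round(r["bbox"]))
    except Exception as e: print(c,l,e)
  o,d=ray(c,(320,200));print(o,d)
print(bot.get_obs())
E
```

```text
scene punch_grip 0.73 [241. 209.  22.  47.]
scene punch_grip 0.72 [230. 181.  16.  32.]
scene scriber_grip 0.66 [293. 196.  17.  27.]
scene bore_mouth 0.9 [413. 201.  64.  65.]
[1271.40893243 -260.23452548  698.26900395] [-0.756711    0.21195826 -0.61850463]
top punch_grip 0.96 [393. 207.  25.  19.]
top punch_grip 0.59 [399. 257.  23.  17.]
top scriber_grip 0.7 [340. 202.  24.  18.]
top scriber_grip 0.6 [394. 207.  25.  21.]
top bore_mouth 0.73 [206. 195.  61.  76.]
[ 379.88077822  -41.97578832 1237.68209011] [ 0.12954773 -0.02897725 -0.99117699]
{'time': 0.5, 'joint_positions': array([ 1.06500420e+00,  3.42027570e-01,  1.52418838e+00,  1.92560347e-06,
        1.27537067e+00, -1.45989759e-01]), 'dq': array([-1.87755771e-05, -4.41357779e-03, -1.65326089e-03,  5.42786538e-04,
        2.03589423e-03, -1.65858939e-04]), 'tau': array([-1.41408644e-03, -4.30814052e+01, -2.44311529e+01,  7.17067835e-02,
        4.89568769e-02, -4.95589916e-06]), 'tool_pos': array([184.81410814, 491.38096604, 202.59528704]), 'tcp_rot': array([ 3.14158642e+00, -9.44780552e-07,  2.78178973e+00]), 'contact_force': array([-0.56060788, -0.42689636, -0.47551192]), 'moment': array([-0.00779403,  0.01434388, -0.02606661]), 'finger_force': 0.0, 'grip_width': 92.0858720915413}
```

View pics/a.png

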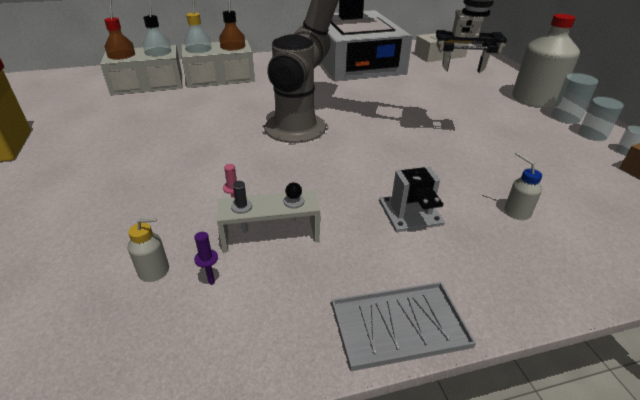

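View pics/b.png

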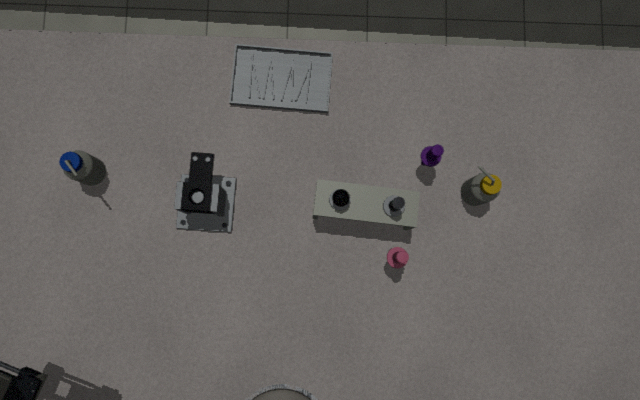

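Candidates for the punch: dark handle standing in the rack (scene 240,195; top 396,205); pink look-alike (scene 230,180; top 398,257); purple look-alike (scene 204,255; top 432,155). The scriber, with its ball, is at scene (293,190) and top (340,198). I choose the dark one in the rack and check it, along with the bore, in one close crop.

```bash
python3 - <<'E'
from h import *
b=bot.capture("top");s=bot.capture("scene")
f=lambda im,x,y,w,h,k:cv2.resize(im[y:y+h,x:x+w],None,fx=k,fy=k,interpolation=cv2.INTER_CUBIC)
A=f(b,300,170,130,65,6);B=np.hstack([f(b,165,145,80,95,3),f(s,215,160,110,95,3)])
B=B[:,:780];B=np.pad(B,((0,0),(0,780-B.shape[1]),(0,0)))
o=np.vstack([A,B])[:600];cv2.imwrite("pics/c.png",np.clip(o*1.6,0,255).astype(np.uint8));print(o.shape)
for c,l in(("top","punch_grip"),("scene","punch_grip"),("top","bore_mouth"),("scene","scriber_grip"),("top","scriber_grip")):
  for r in bot.masks_of(c,l):
    ys,xs=np.nonzero(r["pixels"]);print(c,l,round(r["confidence"],2),np.round(r["bbox"],1),xs.mean().round(1),ys.mean().round(1),len(xs))
for px,z in(((397.5,203),166),((394,207.5),106),((340.5,198),140),((340,200),106),((198,197.5),120),((315,182),100),((418,187),100),((416,227),100),((313,217),100)):print(px,onz("top",px,z).round(1))
E
```

```text
(600, 780, 3)
top punch_grip 0.88 [432.1 155.4  28.7  19.4] 431.8 155.1 396
top punch_grip 0.83 [396.6 257.8  21.1  21.2] 397.4 257.4 391
top punch_grip 0.65 [391.7 205.7  22.   20.7] 394.1 206.0 384
scene punch_grip 0.95 [205.9 257.9  28.5  53.2] 205.2 255.0 767
scene punch_grip 0.7 [241.3 207.1  23.2  48.7] 240.8 201.8 496
scene punch_grip 0.62 [231.9 181.   16.2  32.4] 229.6 179.1 352
top bore_mouth 0.57 [205.1 194.   66.6  79.8] 204.6 196.9 3691
scene scriber_grip 0.59 [295.9 195.5  19.1  25.4] 293.6 195.9 407
top scriber_grip 0.73 [339.2 199.6  21.9  22.1] 339.3 199.1 346
(397.5, 203) [ 518. -235.  166.]
(394, 207.5) [ 515.5 -238.1  106. ]
(340.5, 198) [ 528.8 -117.7  140. ]
(340, 200) [ 529. -119.  106.]
(198, 197.5) [524.3 188.1 120. ]
(315, 182) [568.4 -63.3 100. ]
(418, 187) [ 563.6 -292.5  100. ]
(416, 227) [ 474.3 -288.1  100. ]
(313, 217) [490.5 -60.7 100. ]
```

View pics/c.png

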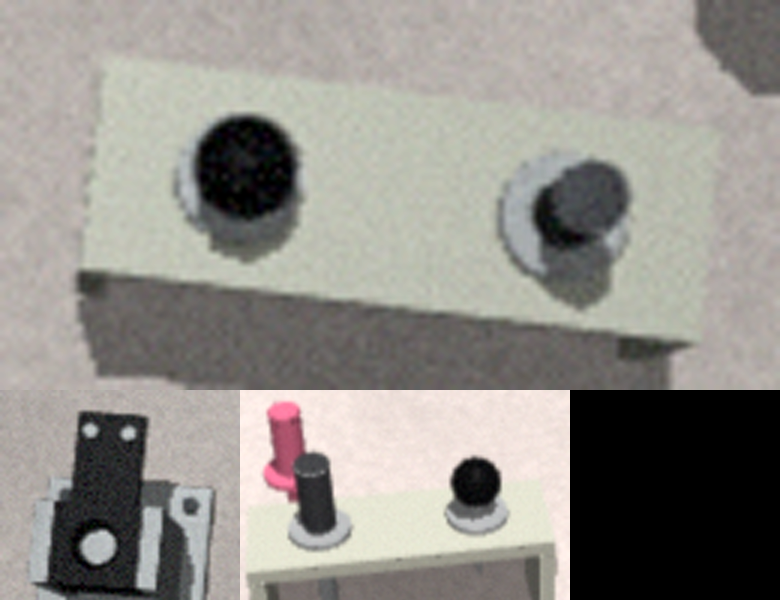

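The crop shows the dark plain-handled punch in the right-hand hole (collar at top 394,206, handle top at 398,203), the scriber's ball in the other hole, and the bore mouth at top (197.7,197). Next I square up the tool and travel.

Call:
{"fn": "jog_arm", "kwargs": {
  "dp": [
    [0, 0, -0.03],
    [0, 0, -0.03],
    [-0.03, -0.05, 0],
    [-0.03, -0.05, 0],
    [-0.03, -0.05, 0],
    [-0.03, -0.05, 0],
    [-0.03, -0.05, 0],
    [-0.03, -0.05, 0],
    [-0.03, -0.05, 0],
    [-0.03, -0.05, 0]
  ],
  "twist": [-10.3, -10.3, 0, 0, 0, 0, 0, 0, 0, 0]
}}

```text
time: 2.1
tool_pos: [425.5, 89.6, 262.9]
tcp_rot: [3.141, 0.001, 3.141]
contact_force: [0.6, 1.2, -0.9]
grip_width: 92.0
finger_force: 0.0
```

Call:
{"fn": "jog_arm", "kwargs": {
  "dp": [
    [-0.03, -0.05, 0],
    [-0.03, -0.05, 0],
    [-0.03, -0.05, 0],
    [-0.002, -0.05, 0],
    [0, -0.05, 0],
    [0, -0.05, 0],
    [0, -0.026, 0],
    [0, 0, 0],
    [0, 0, 0]
  ],
  "twist": [0, 0, 0, 0, 0, 0, 0, 0, 0]
}}

```text
time: 3.22
tool_pos: [516.6, -234.0, 262.5]
tcp_rot: [3.141, -0.0, 3.142]
contact_force: [-0.1, -0.0, -0.6]
grip_width: 91.6
finger_force: 0.0
```

```bash
python3 - <<'E'
from h import *
ob=bot.get_obs();print(ob["time"],ob["tool_pos"],ob["tcp_rot"],ob["joint_positions"])
w=bot.capture("wrist");cv2.imwrite("pics/d.png",w)
p=bot.camera_params("wrist");print(p);print(ray("wrist",(320,200)))
for r in bot.find_in("wrist","punch_grip"):print(r)
for X in((517,-235,166),(517,-235,106)):print(proj("wrist",X))
E
```

```text
3.225 [ 516.60459815 -233.96568443  262.52643509] [ 3.14093608e+00 -1.46716642e-04  3.14154334e+00] [-5.60674388e-01  3.84312031e-01  1.29535034e+00  4.80880816e-04
  1.46240366e+00 -2.13147349e+00]
{'fx': 318.612396016447, 'fy': 318.612396016447, 'cx': 325.77777260348864, 'cy': 204.0851774596784, 'R': array([[-2.02114471e-04,  9.99999875e-01,  4.57638506e-04],
       [ 9.67131721e-01,  7.91048867e-05,  2.54275891e-01],
       [ 2.54275823e-01,  4.93989552e-04, -9.67131616e-01]]), 't': array([ 235.2599101 , -544.60409772,  316.96425601])}
(array([ 446.15510036, -235.37337685,  444.91818128]), array([ 0.24187914, -0.0176412 , -0.97040018]))
{'bbox': [323.3, 194.4, 43.4, 51.1], 'confidence': 0.96}
{'bbox': [248.5, 285.2, 41.4, 65.9], 'confidence': 0.69}
{'bbox': [311.4, 83.3, 41.8, 50.1], 'confidence': 0.55}
[325.92765209 201.30297373]
[325.88805813 187.70772401]
```

View pics/d.png

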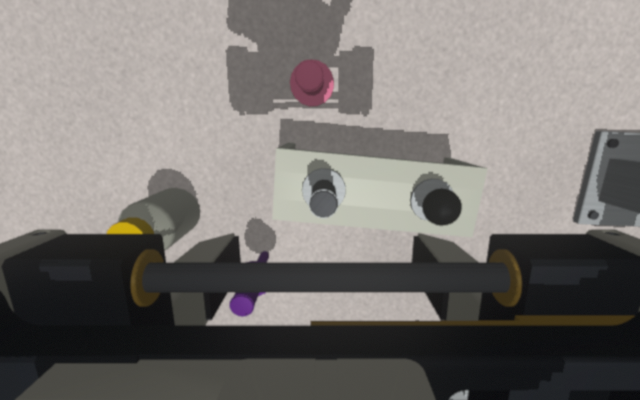

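The wrist view shows the punch handle top at (323,203) and its collar at (323,189), so the punch is at about (518.5,-237). Pink (311,83), purple (245,300) and the scriber (440,205) are all clear of the fingers. I correct, descend and grip.

Call:
{"fn": "jog_arm", "kwargs": {
  "dp": [
    [-0.002, -0.003, 0.03],
    [0, 0, 0.03],
    [0, 0, 0.03],
    [0, 0, 0.03],
    [0, 0, 0.0255],
    [0, 0, 0],
    [0, 0, 0]
  ],
  "twist": [0, 0, 0, 0, 0, 0, 0]
}}

```text
time: 4.2
tool_pos: [519.4, -237.5, 118.4]
tcp_rot: [-3.141, 0.002, -3.141]
contact_force: [0.3, 0.6, 0.1]
grip_width: 91.8
finger_force: 0.0
```

Call:
{"fn": "jog_arm", "kwargs": {
  "dp": [
    [0, 0, 0],
    [0, 0, 0],
    [0, 0, 0],
    [0, 0, 0],
    [0, 0, 0],
    [0, 0, 0],
    [0, 0, 0],
    [0, 0, 0]
  ],
  "twist": [0, 0, 0, 0, 0, 0, 0, 0],
  "jaw": 0.01
}}

```text
time: 5.2
tool_pos: [518.6, -237.4, 117.0]
tcp_rot: [3.141, -0.0, 3.141]
contact_force: [0.6, 1.1, 0.2]
grip_width: 25.2
finger_force: 30.0
```

Call:
{"fn": "jog_arm", "kwargs": {
  "dp": [
    [0, 0, -0.02],
    [0, 0, -0.03],
    [0, 0, -0.03],
    [0, 0, -0.03],
    [0, 0, -0.03],
    [0, 0, -0.01],
    [0, 0, 0]
  ],
  "twist": [0, 0, 0, 0, 0, 0, 0]
}}

```text
time: 6.08
tool_pos: [518.5, -237.7, 266.6]
tcp_rot: [3.141, -0.0, 3.141]
contact_force: [0.4, 0.0, -4.0]
grip_width: 25.5
finger_force: 30.0
```

Call:
{"fn": "jog_arm", "kwargs": {
  "dp": [
    [0, 0.03, 0],
    [0, 0.05, 0],
    [0, 0.05, 0],
    [0, 0.05, 0],
    [0, 0.05, 0],
    [0, 0.05, 0],
    [0, 0.05, 0],
    [0, 0.03, 0],
    [0, 0, 0],
    [0, 0, 0]
  ],
  "twist": [0, 0, 0, 0, 0, 0, 0, 0, 0, 0]
}}

```text
time: 7.32
tool_pos: [518.3, 121.8, 265.9]
tcp_rot: [-3.141, -0.002, 3.141]
contact_force: [-0.2, 0.3, -2.7]
grip_width: 25.4
finger_force: 30.0
```

```bash
python3 - <<'E'
from h import *
ob=bot.get_obs();print(ob["time"],ob["tool_pos"],ob["tcp_rot"],ob["contact_force"],ob["moment"])
w=bot.capture("wrist")
for r in bot.masks_of("wrist","bore_mouth"):print(r["confidence"],r["bbox"])
for r in bot.find_in("wrist","pin"):print(r)
print(proj("wrist",(524.3,188.1,120)),proj("wrist",ob["tool_pos"]-[0,0,92]))
T=ob["tool_pos"];print(onz("wrist",proj("wrist",(524,188,120)),120))
cv2.imwrite("pics/e.png",np.clip(w[0:340]*1.4,0,255).astype(np.uint8))
E
```

```text
7.325 [518.28037055 121.80546922 265.87727094] [-3.14093370e+00 -2.19082400e-03  3.14143162e+00] [-0.15033396  0.2509053  -2.6860956 ] [ 0.03041926  0.02510533 -0.04867781]
0.85 [387.4, 184.0, 109.4, 105.2]
{'bbox': [392.4, 196.7, 18.7, 22.5], 'confidence': 0.86}
[390.46803017 194.62765633] [328.240081   201.78988631]
[524. 188. 120.]
```

View pics/e.png

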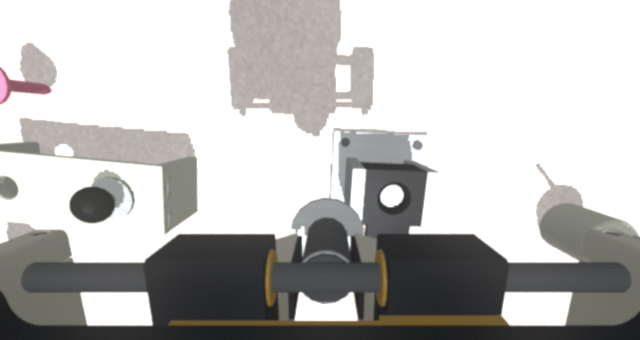

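The wrist view shows the rack hole now empty at (7,187), the punch held upright, and the pin's bright top in the bore at (392,196).

```bash
python3 - <<'E'
from h import *
print(onz("wrist",(392.2,196.4),107),onz("top",(197.7,197),107))
E
```

```text
[529.31217461 192.80595661 107.        ] [527.08694506 191.50383219 107.        ]
```

Call:
{"fn": "jog_arm", "kwargs": {
  "dp": [
    [-0.005, 0.035, 0],
    [-0.005, 0.035, 0],
    [0, 0, 0.02],
    [0, 0, 0.018],
    [0, 0, 0],
    [0, 0, 0],
    [0, 0, 0]
  ],
  "twist": [0, 0, 0, 0, 0, 0, 0]
}}

```text
time: 8.35
tool_pos: [529.3, 192.1, 230.2]
tcp_rot: [3.141, 0.002, 3.141]
contact_force: [0.3, 0.2, -2.4]
grip_width: 25.3
finger_force: 30.0
```

```bash
python3 - <<'E'
from h import *
ob=bot.get_obs();print(ob["tool_pos"])
s=bot.capture("scene");t=bot.capture("wrist")
n=ob["tool_pos"]-[0,0,92]
print(n,proj("scene",n),proj("scene",(528,192,120)),proj("wrist",(528,192,120)),proj("wrist",n))
a=cv2.resize(s[120:240,370:470],None,fx=4.5,fy=4.5,interpolation=cv2.INTER_CUBIC)
cv2.imwrite("pics/f.png",a)
E
```

```text
[529.32201241 192.09317918 230.15025896]
[529.32201241 192.09317918 138.15025896] [417.58573932 169.38784774] [416.16185005 175.25391701] [327.23768591 196.42115632] [327.43999789 202.61645883]
```

View pics/f.png

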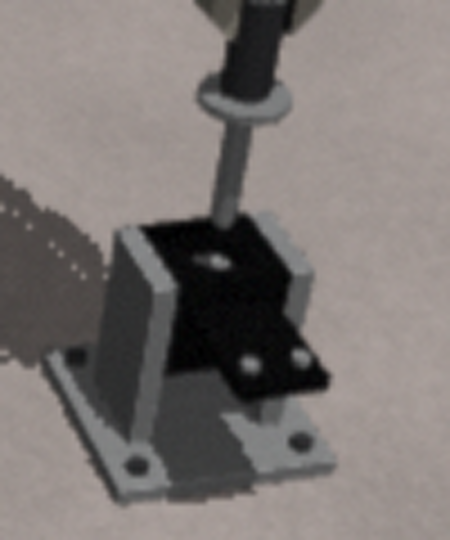

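```bash
python3 - <<'E'
from h import *
for X in((529.3,192.1,138),(529.3,192.1,213),(529.3,192.1,219),(529.3,202.1,138),(528,192,107),(528-6,192,107),(528,192,120),(528,202,120),(538,192,120)):print(X,proj("scene",X).round(1),((proj("scene",X)-[370,120])*4.5).round(0))
E
```

```text
(529.3, 192.1, 138) [417.6 169.4] [214. 222.]
(529.3, 192.1, 213) [422.6 142.5] [237. 101.]
(529.3, 192.1, 219) [423.  140.2] [239.  91.]
(529.3, 202.1, 138) [421.4 168.9] [231. 220.]
(528, 192, 107) [415.4 179.6] [204. 268.]
(522, 192, 107) [414.3 178.2] [199. 262.]
(528, 192, 120) [416.2 175.3] [208. 249.]
(528, 202, 120) [419.9 174.7] [225. 246.]
(538, 192, 120) [418.  177.5] [216. 259.]
```

Relative to each other in the scene view, the nose (225,225) and pin top (212,260) agree with the projection to about 1 mm, so the punch is centred over the bore. Descending.

Call:
{"fn": "jog_arm", "kwargs": {
  "dp": [
    [0, 0, 0.012],
    [0, 0, 0.012],
    [0, 0, 0.006],
    [0, 0, 0.004],
    [0, 0, 0.004],
    [0, 0, 0.004],
    [0, 0, 0.004],
    [0, 0, 0.004]
  ],
  "twist": [0, 0, 0, 0, 0, 0, 0, 0]
}}

```text
time: 9.45
tool_pos: [529.3, 192.3, 180.3]
tcp_rot: [3.141, 0.002, 3.141]
contact_force: [-1.2, -1.3, 5.7]
grip_width: 25.4
finger_force: 30.0
```

Call:
{"fn": "jog_arm", "kwargs": {
  "dp": [
    [0, 0, 0.004],
    [0, 0, 0.004],
    [0, 0, 0.004],
    [0, 0, 0.003],
    [0, 0, 0.003],
    [0, 0, 0],
    [0, 0, 0]
  ],
  "twist": [0, 0, 0, 0, 0, 0, 0]
}}

```text
time: 10.32
tool_pos: [529.0, 192.3, 161.6]
tcp_rot: [3.141, 0.001, 3.141]
contact_force: [-1.9, -1.8, 3.5]
grip_width: 25.2
finger_force: 30.0
```

Call:
{"fn": "jog_arm", "kwargs": {
  "dp": [
    [0, 0, 0.001],
    [0, 0, 0.001],
    [0, 0, 0],
    [0, 0, 0]
  ],
  "twist": [0, 0, 0, 0]
}}

```text
time: 10.82
tool_pos: [529.1, 192.4, 159.6]
tcp_rot: [3.141, 0.001, 3.141]
contact_force: [-1.1, -0.0, 5.3]
grip_width: 25.4
finger_force: 30.0
```

Call:
{"fn": "jog_arm", "kwargs": {
  "dp": [
    [0, 0, 0.001],
    [0, 0, 0.001],
    [0, 0, 0],
    [0, 0, 0]
  ],
  "twist": [0, 0, 0, 0]
}}

```text
time: 11.32
tool_pos: [530.2, 192.6, 159.4]
tcp_rot: [3.14, 0.005, 3.141]
contact_force: [-0.5, -0.9, 14.9]
grip_width: 25.8
finger_force: 30.0
```

The pin is on its stop: the force rose and z stopped. I go back up and return to the rack.

Call:
{"fn": "jog_arm", "kwargs": {
  "dp": [
    [0, 0, -0.012],
    [0, 0, -0.03],
    [0, 0, -0.03],
    [0, 0, -0.035],
    [0, 0, -0.005],
    [0, 0, 0]
  ],
  "twist": [0, 0, 0, 0, 0, 0]
}}

```text
time: 12.08
tool_pos: [528.3, 192.3, 267.7]
tcp_rot: [-3.141, -0.002, 3.141]
contact_force: [0.5, -0.1, -3.5]
grip_width: 25.4
finger_force: 30.0
```

Call:
{"fn": "jog_arm", "kwargs": {
  "dp": [
    [0.005, -0.05, 0],
    [0.005, -0.05, 0],
    [0, -0.05, 0],
    [0, -0.05, 0],
    [0, -0.05, 0],
    [0, -0.05, 0],
    [0, -0.05, 0],
    [0, -0.05, 0],
    [0, -0.03, 0],
    [0, 0, 0]
  ],
  "twist": [0, 0, 0, 0, 0, 0, 0, 0, 0, 0]
}}

```text
time: 13.32
tool_pos: [517.6, -239.4, 266.3]
tcp_rot: [3.139, -0.004, 3.138]
contact_force: [-0.4, 0.6, -3.7]
grip_width: 25.1
finger_force: 30.0
```

Call:
{"fn": "jog_arm", "kwargs": {
  "dp": [
    [0, 0, 0],
    [0, 0, 0]
  ],
  "twist": [0, 0]
}}

```text
time: 13.58
tool_pos: [518.6, -236.4, 268.6]
tcp_rot: [3.141, -0.001, -3.14]
contact_force: [-0.5, 0.1, -3.3]
grip_width: 25.2
finger_force: 30.0
```

Call:
{"fn": "jog_arm", "kwargs": {
  "dp": [
    [0, -0.001, 0.03],
    [0, 0, 0.028],
    [0, 0, 0],
    [0, 0, 0],
    [0, 0, 0]
  ],
  "twist": [0, 0, 0, 0, 0]
}}

```text
time: 14.2
tool_pos: [519.4, -238.9, 212.6]
tcp_rot: [-3.14, 0.002, -3.141]
contact_force: [-0.4, 0.2, -3.0]
grip_width: 25.4
finger_force: 30.0
```

```bash
python3 - <<'E'
from h import *
ob=bot.get_obs();print(ob["time"],ob["tool_pos"])
s=bot.capture("scene");w=bot.capture("wrist")
a=cv2.resize(s[130:250,210:330],None,fx=4,fy=4,interpolation=cv2.INTER_CUBIC)
b=cv2.resize(s[150:235,370:450],(320,340),interpolation=cv2.INTER_CUBIC);b=np.pad(b,((0,140),(0,0),(0,0)))
cv2.imwrite("pics/g.png",np.hstack([a,b]))
for z in(110,185,100):print(z,(proj("scene",(518.6,-237.5,z))-[210,130])*4)
E
```

```text
14.2 [ 519.36501886 -238.86059942  212.62595231]
110 [120.80812876 293.63289411]
185 [105.75711425 185.21619701]
100 [122.70396103 307.28910795]
```

View pics/g.png

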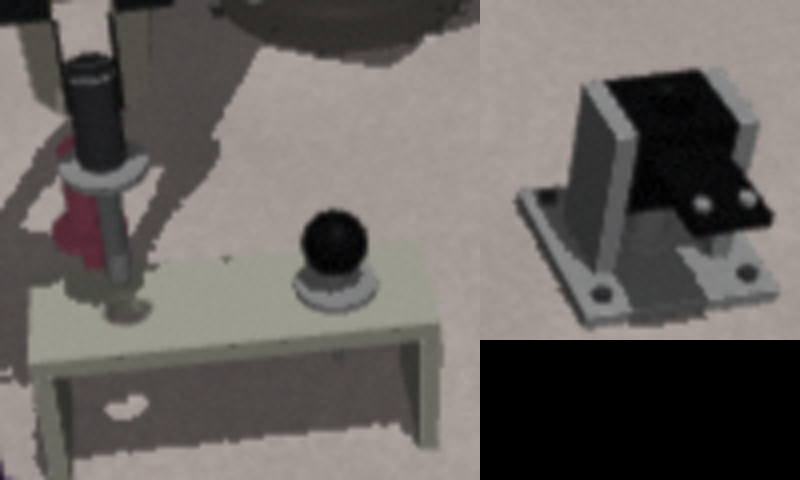

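The picture shows the punch upright over its hole (nose 118,283; hole 128,311), the scriber in place, and the bore dark because the pin has sunk. I lower it with a 1 mm shift in y.

Call:
{"fn": "jog_arm", "kwargs": {
  "dp": [
    [0, 0.001, 0.012],
    [0, 0, 0.02],
    [0, 0, 0.02],
    [0, 0, 0.02],
    [0, 0, 0.012],
    [0, 0, 0.005],
    [0, 0, 0.003],
    [0, 0, 0],
    [0, 0, 0]
  ],
  "twist": [0, 0, 0, 0, 0, 0, 0, 0, 0]
}}

```text
time: 15.42
tool_pos: [518.9, -237.9, 119.6]
tcp_rot: [-3.141, 0.001, 3.141]
contact_force: [0.8, -0.1, -4.6]
grip_width: 25.4
finger_force: 30.0
```

Call:
{"fn": "jog_arm", "kwargs": {
  "dp": [
    [0, 0, 0.001],
    [0, 0, 0.0005],
    [0, 0, 0.0005],
    [0, 0, 0],
    [0, 0, 0]
  ],
  "twist": [0, 0, 0, 0, 0]
}}

```text
time: 16.05
tool_pos: [518.7, -237.7, 117.1]
tcp_rot: [3.142, 0.0, 3.141]
contact_force: [-0.1, 0.5, -3.3]
grip_width: 25.3
finger_force: 30.0
```

Call:
{"fn": "jog_arm", "kwargs": {
  "dp": [
    [0, 0, 0.001],
    [0, 0, 0.0005],
    [0, 0, 0],
    [0, 0, 0]
  ],
  "twist": [0, 0, 0, 0]
}}

```text
time: 16.55
tool_pos: [518.8, -237.7, 116.8]
tcp_rot: [-3.141, 0.001, 3.141]
contact_force: [-2.2, 2.0, 4.9]
grip_width: 25.2
finger_force: 30.0
```

Seated (force reversed). I release and retreat.

Call:
{"fn": "jog_arm", "kwargs": {
  "dp": [
    [0, 0, 0],
    [0, 0, 0],
    [0, 0, 0],
    [0, 0, 0],
    [0, 0, 0],
    [0, 0, 0],
    [0, 0, 0],
    [0, 0, 0]
  ],
  "twist": [0, 0, 0, 0, 0, 0, 0, 0],
  "jaw": 0.09
}}

```text
time: 17.55
tool_pos: [518.7, -237.6, 115.6]
tcp_rot: [3.142, 0.0, 3.141]
contact_force: [0.1, 0.5, 0.1]
grip_width: 89.9
finger_force: 0.0
```

Call:
{"fn": "jog_arm", "kwargs": {
  "dp": [
    [0, 0, -0.02],
    [0, 0, -0.04],
    [0, 0, -0.05],
    [0, 0, -0.05],
    [0, 0, -0.03],
    [0, 0, 0],
    [0, 0, 0],
    [0, 0, 0]
  ],
  "twist": [0, 0, 0, 0, 0, 0, 0, 0]
}}

```text
time: 18.55
tool_pos: [518.1, -237.4, 304.0]
tcp_rot: [3.14, -0.002, 3.141]
contact_force: [-0.1, -0.5, -0.4]
grip_width: 89.9
finger_force: 0.0
```

```bash
python3 - <<'E'
from h import *
ob=bot.get_obs();print(ob["time"],ob["tool_pos"],ob["grip_width"])
s=bot.capture("scene");w=bot.capture("wrist")
a=cv2.resize(s[130:250,210:330],None,fx=4,fy=4,interpolation=cv2.INTER_CUBIC)
b=w[60:300,230:550];b=np.pad(b,((0,240),(0,0),(0,0)))
cv2.imwrite("pics/i.png",np.hstack([a,b]))
E
```

```text
18.55 [ 518.14851831 -237.41372766  303.99734471] 89.85562872590916
```

View pics/i.png

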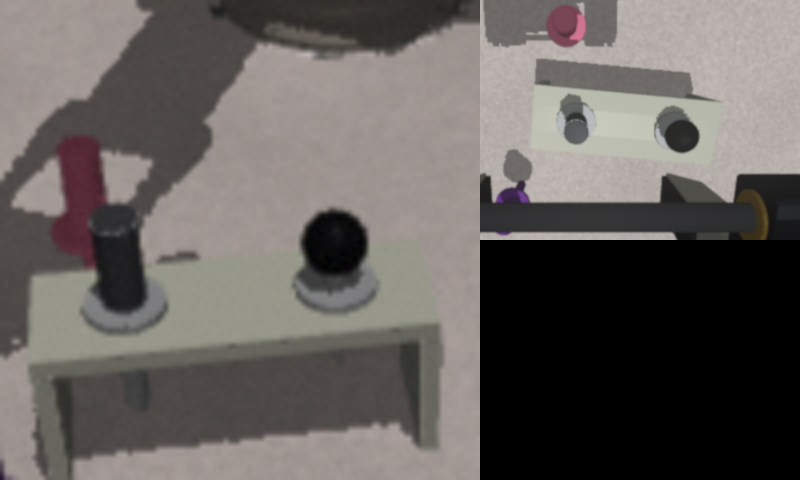

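The punch stands upright with its collar flat on the rack (123,303), and the scriber is untouched (335,243).

```bash
python3 -c "
from plant import bot
print(bot.close_job())"
```

```text
the job is handed in; nothing more can be done
None
```

The pin is driven down to its stop on the base plate, the punch stands upright and fully home in its own rack hole, the scriber was not touched, and the job is handed in (no verdict was returned).

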